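# Press both bushes home in a link

### The job

Press the two yellow flanged bushes fully home, flanges down on the eyes of the blue link, with the palm press (not with the fingers): lay the link level across the round anvil and the outboard rest with one bush centred under the ram, push the palm knob all the way down to its stop and let it spring back up. Then take the link up again, turn it end for end and press the other bush the same way. Leave the finished link lying across the anvil and the rest with the knob up, and leave the other things on the bench where they are.

Things in the scene. Friction and masses are not known exactly. Their poses are not given: they have to be found in the camera images.
- link: loose blue steel link, a flat bar with a round eye at each end: 196 mm long overall along its x axis, 12 mm thick, shank 26 mm wide (y) between eyes of 36 mm diameter centred 80 mm either side of the middle; about 0.34 kg. Origin: middle of its underside, z up; it lies flat with the bushes upward. Take it across the 26 mm width of the shank. Both ends are alike.
- bush_a_top (a point): top centre of the yellow flanged plastic bush in the eye at the link's -x end (flange 28 mm diameter, 4 mm thick, black bore). As found, the flange stands 7 to 9 mm above the eye's face, so this point is 23 to 25 mm above the link's underside; when home the flange lies on the eye and this point is 16 mm above the underside.
- bush_b_top (a point): the same point of the like bush in the eye at the link's +x end
- bush_a: the bush itself; origin at the underside of its flange, 19 to 21 mm above the link's underside as found, 12 mm when home. It slides straight down in its eye with about 5 N of friction and stays where it is left; it cannot come out.
- bush_b: the same for the bush at the +x end
- press: fixed green palm press. Origin: on the bench (z = 0) under the ram's vertical axis; +x points back to the column (66 mm behind the axis), -x out of the open throat along the bed bar (14 mm high, 32 mm wide) to the outboard rest. Base 110 mm wide, 18 mm high, reaching 55 mm in front of the axis. Head and round ram guide, 44 mm diameter, 110 to 178 mm above the bench.
- anvil (a point): centre of the flat top of the round steel anvil, 48 mm diameter, 45 mm above the bench, on the ram axis
- rest (a point): centre of the flat top of the outboard rest, a steel saddle 24 mm along the bed by 36 mm across on a thin post and a 40 mm carriage (23 mm high), at the anvil's height, 45 mm above the bench and 160 mm in front of the ram axis: one eye of the link lies on the anvil, the other on this, and the link between them hangs free for the fingers
- knob_top (a point): top centre of the black mushroom palm knob, 48 mm diameter, on the ram axis: 235 mm above the bench when up, 205 mm at the stop. The knob, its 24 mm spring and the ram move straight down together.
- ram_nose (a point): centre of the flat underside of the ram, 24 mm diameter: 91 mm above the bench when up, 61 mm at the stop, which is exactly the top of a bush that is home in a link on the anvil. A bush as found leaves about 20 mm below the raised nose.
- plunger (a joint): travel of knob and ram, m: 0 up, 0.030 down at the stop; a spring returns it. Pushing takes about 4 N at the top and 9 N at the stop, and about 5 N more while it drives a bush.
- hammer: bystander: hammer with wooden handle, 260 mm, lying; origin under its middle
- screwdriver: bystander: screwdriver with orange handle, 200 mm, 26 mm high, lying; origin under its middle
- wrench: bystander: steel wrench, 180 mm, 8 mm high, lying flat; origin under its middle
- tub: bystander: grey tub of spare yellow bushes, 76 mm diameter, 45 mm high; origin under its centre
- jar: bystander: glass jar with red lid, 64 mm diameter, 75 mm high; origin under its centre

How it is judged:
On the way, in this order (a step that is already met when the one before it is completed fails the run):
1. the link lies on the anvil and the rest, and the plunger is down at its stop with the first bush home under it (value of joint plunger above 0.0275 m and height (world z) of link between 0.041 and 0.049 m and angle between link's own z axis and vertical below 0.06 rad and ((horizontal distance between bush_a_top and anvil below 0.01 m and horizontal distance between bush_b_top and rest below 0.014 m) or (horizontal distance between bush_b_top and anvil below 0.01 m and horizontal distance between bush_a_top and rest below 0.014 m)) and ((horizontal distance between bush_a_top and anvil below 0.01 m and z of bush_a_top in the frame of link below 0.0175 m) or (horizontal distance between bush_b_top and anvil below 0.01 m and z of bush_b_top in the frame of link below 0.0175 m))), for 0.1 s.
2. the link, turned end for end, lies on the anvil and the rest, and the plunger is down at its stop with both bushes home (value of joint plunger above 0.0275 m and height (world z) of link between 0.041 and 0.049 m and angle between link's own z axis and vertical below 0.06 rad and ((horizontal distance between bush_a_top and anvil below 0.01 m and horizontal distance between bush_b_top and rest below 0.014 m) or (horizontal distance between bush_b_top and anvil below 0.01 m and horizontal distance between bush_a_top and rest below 0.014 m)) and z of each of bush_a_top, bush_b_top in the frame of link below 0.0175 m), for 0.1 s.
At the end, for the whole second after the job is handed in: Both flanges within 1.5 mm of their eye's face; knob up (within 3 mm); link released, still and level across anvil and rest (underside within 4 mm of their tops), one bush within 10 mm of the ram axis, the other within 14 mm of the rest's middle (z of each of bush_a_top, bush_b_top in the frame of link below 0.0175 m and value of joint plunger below 0.003 m and height (world z) of link between 0.041 and 0.049 m and angle between link's own z axis and vertical below 0.06 rad and ((horizontal distance between bush_a_top and anvil below 0.01 m and horizontal distance between bush_b_top and rest below 0.014 m) or (horizontal distance between bush_b_top and anvil below 0.01 m and horizontal distance between bush_a_top and rest below 0.014 m)) and linear speed of link below 0.02 m/s and angular speed of link below 0.2 rad/s); the robot touches nothing.
It fails at once if another thing on the bench is shoved away (more than 40 mm) (distance of any of hammer, screwdriver, wrench, tub, jar from where it was at the start of the episode above 0.04 m).
It fails at once if a bush is pushed with the gripper instead of the press (more than 4 N) (contact force between any of the arm, the fingers and bush_a above 4 N or contact force between any of the arm, the fingers and bush_b above 4 N).
It also fails if it takes over 72 s, if anything falls off the work surface, if the arm or the gripper's body presses on something with over 40 N, if the wrist force passes 120 N, or if a joint passes its speed limit or range.

### The arm

A 6-joint arm with a two-finger parallel gripper is mounted at the origin on the work surface. World frame = base frame: x ahead of the robot, y to its left, z up, the work surface at z = 0. Lengths are in m, angles in rad, forces in N, time in s.
With the tool pointing down it reaches from about 0.35 to 0.775 m from the base axis. Payload 7.3 kg.
Tool frame: the origin (TCP) lies at the very end of the fingers, on their centre line; the grasp point (between the pads) lies 19 mm behind it; z points along the fingers, y is the line along which they close (so a half turn about z gives the same grasp; the last joint's range is limited). The gripper opens to 92 mm and grips with 3 to 60 N. Pads are 19 mm wide; open, the fingers measure 130 mm over their backs; the gripper's body (75 mm by 190 mm) begins 47 mm behind the grasp point.
Start: joints at [-0.146, 0.342, 1.524, -0, 1.275, -0.146], TCP at [0.525, 0, 0.203] pointing down, gripper open.
Joint ranges: [-2.53, 2.53], [-0.77, 2.02], [0.04, 2.7], [-1, 4.14], [0.28, 2.66], [-3.11, 3.11]. Speed limits (rad/s): [2.57, 2.57, 3.14, 3.14, 3.14, 3.14].

### API

Orientations are given as [roll, pitch, yaw] about the fixed x, y, z axes, in that order (R = Rz(yaw) Ry(pitch) Rx(roll)).
In Python, from cell import telemetry, eyes, job gives the robot as it stands.
- The arm moves only by the tool apply_moves, never from a script. Its arguments are lists of equal length, an entry for each row: "delta_pos": the shift along the world's x, y, z each as a share of 0.4 m, from -1 to 1, a list of three; "dr": the turn, a rotation vector about the world's x, y, z each as a share of 0.5 rad, from -1 to 1, a list of three; "jaw": the opening, from 0 (shut) to 1 (fully open). A call has 1 to 8 rows; each row is the pose to reach, as a shift and turn from the pose commanded when the call began; what a row does not reach only later rows make up. A row lasts 1/12 s, in which the tool goes at most 41.7 mm and 7.16 degrees, less where a joint would pass 70% of its speed; a pose out of reach is approached as far as the arm can. A call with a number of a shift or a turn outside -1 to 1 is refused whole. A call with a gripper value outside its range is refused whole. The fingers move at their own pace and stop on an object; "force" is the grip in N (left out, the last holds). Time passes only in rows, so rows that repeat a pose let the fingers close. It gives the time, the measured TCP pose, the force, the opening and the grip force at its end, in the units of the state.
- telemetry.observe(): the state, without advancing time (a new reading comes with each control period).
- eyes.read_camera(name): name is "scene" or "side" or "wrist"; returns the picture (480x640x3 uint8, red, green, blue); there is no depth.
- eyes.camera_model(name): a dict with "vertical_fov" (degrees; the focal length in pixels is half the picture's height over the tangent of half this angle, whatever the lens; pixels are square), "cx", "cy" (the principal point, pixels), "rvec" (rotation vector, rad) and "tvec" (3), from world to camera coordinates, as OpenCV has them; the wrist camera has in their place "hand_eye" (4x4, takes a point from camera to tool coordinates, whose origin is the TCP and whose axes are the flange's). Camera axes: x right, y down, z forward; pixel columns grow to the right and rows downward; lengths in m; the calibration is good to about 2 mm. The wrist camera is an equidistant fisheye: a pixel r from the principal point sees the ray r / f radians off the axis. A picture is of the moment at which its call begins: read the wrist's pose just before it. camera_model takes no time and is no camera call.
- job.hand_in(): hands the job in; it is judged then, once.
The state is a dict: "time": time; "qpos": joint angles; "qvel": joint speeds; "joint_efforts": joint torques, N m; "tool_pos": TCP position; "tool_rot": TCP orientation; "contact_force": force on the tool from outside, world axes, zero at the start; "torque": the same for the moment, N m; "opening": finger opening in m; "grip_force": force on a finger pad.
Only numpy, scipy, OpenCV 4.12 (cv2) and the standard library are available. Lean on these libraries where they do the work, as an engineer would, in place of code of your own. Each camera call takes 0.05 s, during which the arm holds its last target. There are 200 camera calls.

## Working session

There is one attempt and no reset: what is moved stays moved. The work goes in short steps, Python scripts to look and compute and a tool call to move; the robot and the scene stay as the last step left them, time stands still between calls to the robot, and variables do not carry over. Pictures are saved under pics/ and viewed, at most 10 in all, crops included, and the job is handed in when it is done.

Besides the shell and the picture viewer there is one more tool, called after "Request:" as name(argument=value, ...), one argument or row to a line, values as JSON. apply_moves: Moves the arm, as the interface text tells. Its arguments: {"type":"object","properties":{"delta_pos":{"type":"array"},"dr":{"type":"array"},"jaw":{"type":"array"},"force":{"type":"number"}},"required":["delta_pos","dr","jaw"]}

```bash
mkdir -p pics
cat > h.py <<'E'
import numpy as np, cv2
from cell import telemetry, eyes, job
def pose(s):
    from scipy.spatial.transform import Rotation as R
    return R.from_euler('xyz',s['tool_rot']).as_matrix(), np.array(s['tool_pos'])
def ray(name,px,s=None):
    m=eyes.camera_model(name); f=240/np.tan(np.radians(m['vertical_fov'])/2)
    d=np.array([px[0]-m['cx'],px[1]-m['cy']])/f
    if name=='wrist':
        r=np.linalg.norm(d); v=np.array([*(d/r*np.sin(r) if r>0 else d),np.cos(r)])
        H=np.array(m['hand_eye']); Rt,p=pose(s)
        return Rt@H[:3,3]+p, Rt@H[:3,:3]@v
    Rm=cv2.Rodrigues(np.array(m['rvec'],float))[0]; t=np.array(m['tvec'],float).ravel()
    v=Rm.T@np.array([*d,1]); return -Rm.T@t, v/np.linalg.norm(v)
def onz(name,px,z,s=None):
    o,d=ray(name,px,s); return o+d*(z-o[2])/d[2]
def shot(name,tag):
    s=telemetry.observe(); im=eyes.read_camera(name); cv2.imwrite(f'pics/{tag}.png',im[:,:,::-1]); return s,im
E
python3 - <<'E'
from h import *
print(telemetry.observe())
for n in ('scene','side','wrist'):
    shot(n,n+'0'); print(n,eyes.camera_model(n))
a=cv2.imread('pics/scene0.png')
E
```

```text
{'time': 0.0, 'qpos': array([-1.46002330e-01,  3.42704667e-01,  1.52498275e+00,  3.50674505e-05,
        1.27539032e+00, -1.46022223e-01]), 'qvel': array([ 0.00035784, -0.00029249,  0.0007438 , -0.00078259,  0.00086862,
       -0.00169672]), 'joint_efforts': array([ 7.61924657e-04, -4.31245601e+01, -2.44219762e+01,  7.17750052e-02,
        5.59406646e-02, -1.04314388e-04]), 'tool_pos': array([5.24577459e-01, 9.47691323e-05, 2.02066314e-01]), 'tool_rot': array([-3.14012825e+00, -2.49262535e-04,  1.57080580e+00]), 'contact_force': array([0.04095319, 0.22456112, 0.95543129]), 'torque': array([-0.00458595,  0.00837057,  0.0079112 ]), 'grip_force': 0.0, 'opening': 0.09181228599294636}
scene {'vertical_fov': 53.45135103115438, 'cx': 316.92983164447276, 'cy': 234.97844207375067, 'rvec': array([ 0.97344818,  2.68295071, -0.78948626]), 'tvec': array([ 0.47695269, -0.18188189,  1.20602365])}
side {'vertical_fov': 43.03536188364446, 'cx': 321.4699696933505, 'cy': 238.51369422568075, 'rvec': array([ 2.1219599 , -0.44521302,  0.21312518]), 'tvec': array([-0.52357048,  0.22030732,  1.29115616])}
wrist {'vertical_fov': 65.70646984690485, 'cx': 314.35831498043257, 'cy': 241.00846095802552, 'hand_eye': array([[-4.47857843e-04, -9.68583419e-01, -2.48688479e-01,
         6.60064526e-02],
       [ 9.99999112e-01, -7.45895420e-04,  1.10421075e-03,
         1.54443407e-03],
       [-1.25501582e-03, -2.48687764e-01,  9.68582893e-01,
        -1.81340960e-01],
       [ 0.00000000e+00,  0.00000000e+00,  0.00000000e+00,
         1.00000000e+00]])}
```

View pics/scene0.png

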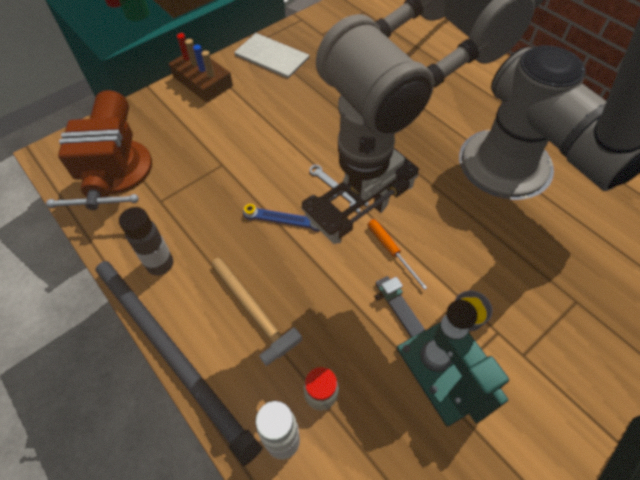

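View pics/side0.png

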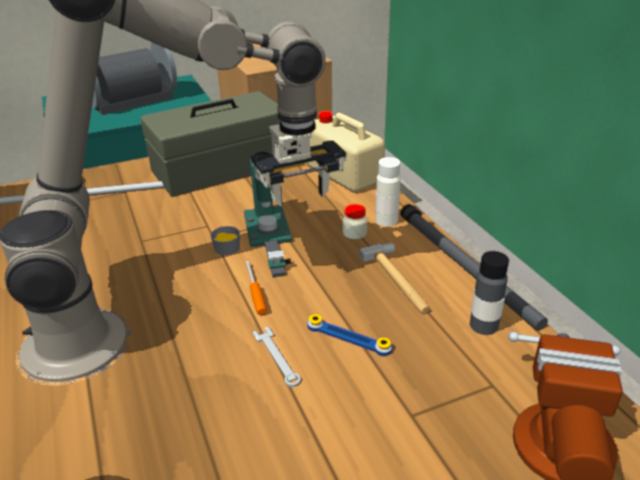

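View pics/wrist0.png

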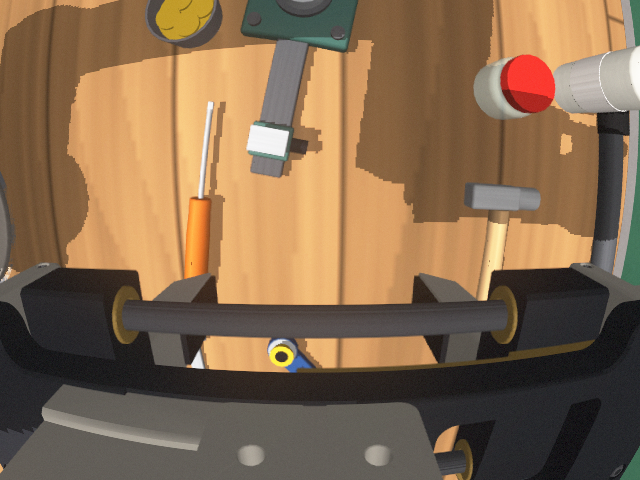

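The scene view shows the link's bush near (250,211), the knob at (461,314) and the rest at (390,288). The side view has the bushes at (315,321) and (384,345), and the anvil at (268,222). The wrist view shows the rest's top at (268,140) and one bush at (282,353).

```bash
cat >> h.py <<'E'
def yellow(im,amin=25,box=None):
    h=cv2.cvtColor(im,cv2.COLOR_RGB2HSV); m=cv2.inRange(h,(22,150,90),(34,255,255))
    if box: k=np.zeros_like(m); k[box[1]:box[3],box[0]:box[2]]=255; m&=k
    out=[]
    for c in cv2.findContours(m,cv2.RETR_EXTERNAL,cv2.CHAIN_APPROX_NONE)[0]:
        if cv2.contourArea(c)>amin:
            hl=cv2.convexHull(c); M=cv2.moments(hl); out.append((M['m10']/M['m00'],M['m01']/M['m00'],cv2.contourArea(hl)))
    return out
E
python3 - <<'E'
from h import *
s=telemetry.observe()
I={n:cv2.cvtColor(cv2.imread(f'pics/{n}0.png'),cv2.COLOR_BGR2RGB) for n in('scene','side','wrist')}
for n in I:
    for y in yellow(I[n]): print(n,np.round(y,1),onz(n,y[:2],.024,s).round(4))
print('knob',onz('scene',(461,311),.235).round(3))
print('rest scene',onz('scene',(390,287),.045).round(3),'wrist',onz('wrist',(269,140),.045,s).round(3))
print('anvil side',onz('side',(268,222),.045).round(3))
for n,p in [('side',(289,379)),('side',(263,335)),('side',(258,300)),('side',(250,265)),('side',(428,306)),('side',(378,253)),('side',(354,235)),('side',(227,250))]: print(p,onz(n,p,.01).round(3))
a=cv2.imread('pics/scene0.png')[240:440,340:540]
b=cv2.imread('pics/side0.png')[150:310,190:350]
w=cv2.imread('pics/wrist0.png')[0:200,220:380]
cv2.imwrite('pics/c1.png',np.hstack([cv2.resize(x,(0,0),fx=400/x.shape[0],fy=400/x.shape[0])[:,:270*0+400][:, :266] if 0 else cv2.resize(x,(266,int(266*x.shape[0]/x.shape[1])))[:266] for x in(a,b,w)]))
E
```

```text
scene [475.8 308.6 372. ] [0.3787 0.2151 0.024 ]
scene [249.3 208.3  78. ] [ 0.5855 -0.2874  0.024 ]
side [383.5 342.5 109.5] [ 0.5831 -0.2905  0.024 ]
side [315.  318.7  95. ] [ 0.4839 -0.166   0.024 ]
side [224.8 236.8 124. ] [0.3939 0.2242 0.024 ]
wrist [281.3 355.4 378.5] [ 0.4891 -0.1593  0.024 ]
wrist [ 182.7   16.8 1696.5] [0.3932 0.2083 0.024 ]
knob [0.515 0.227 0.235]
rest scene [0.487 0.074 0.045] wrist [0.485 0.073 0.045]
anvil side [0.509 0.213 0.045]
(289, 379) [ 0.376 -0.292  0.01 ]
(263, 335) [ 0.37  -0.154  0.01 ]
(258, 300) [ 0.396 -0.039  0.01 ]
(250, 265) [0.421 0.097 0.01 ]
(428, 306) [ 0.735 -0.215  0.01 ]
(378, 253) [0.729 0.012 0.01 ]
(354, 235) [0.71  0.111 0.01 ]
(227, 250) [0.387 0.184 0.01 ]
```

Run:
```python
from h import *
s=telemetry.observe(); Rt,p=pose(s); H=np.array(eyes.camera_model('wrist')['hand_eye']); c=Rt@H[:3,3]+p; print(c)
L=[]
for n in('scene','side'):
    m=eyes.camera_model(n); f=240/np.tan(np.radians(m['vertical_fov'])/2)
    K=np.array([[f,0,m['cx']],[0,f,m['cy']],[0,0,1]])
    q=cv2.projectPoints(c[None],np.array(m['rvec']),np.array(m['tvec']),K,None)[0].ravel(); print(q)
    im=cv2.imread(f'pics/{n}0.png'); x,y=map(int,q)
    cr=cv2.resize(im[max(0,y-65):y+65,x-65:x+65],(390,390),interpolation=cv2.INTER_CUBIC); cv2.circle(cr,(195,195),4,(255,0,255),1); L.append(cr)
cv2.imwrite('pics/c2.png',np.hstack(L))
```

```text
[0.52642752 0.06604458 0.38357571]
[394.08099608 192.88869478]
[287.41870039 119.11202967]
```

View pics/c2.png

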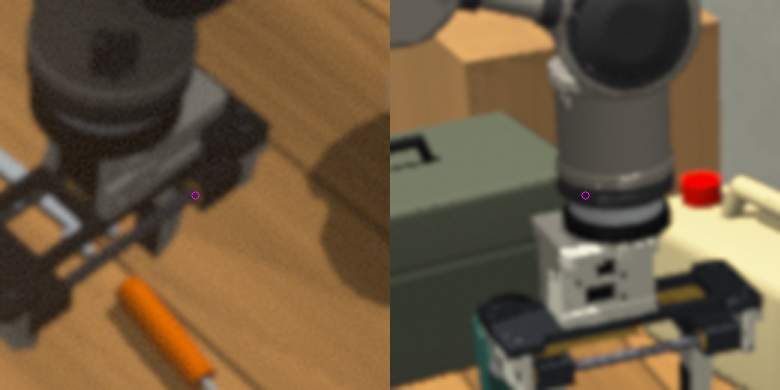

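No camera housing projects from the wrist: the marked camera point lies in open air beside the gripper. The camera can therefore face the press safely.

Request:
apply_moves(
  delta_pos=[
    [0,-0.1,0],
    [0.005,-0.2,0],
    [0.01,-0.3,0],
    [0.015,-0.4,0],
    [0.02,-0.5,0],
    [0.022,-0.57,0],
  ],
  dr=[
    [0,0,0.2],
    [0,0,0.4],
    [0,0,0.6],
    [0,0,0.8],
    [0,0,1],
    [0,0,1],
  ],
  jaw=[1,1,1,1,1,1],
)

```text
time: 0.65
tool_pos: [0.5334, -0.2314, 0.2023]
tool_rot: [-3.141, 0.0, 2.075]
contact_force: [0.7, 0.3, -0.2]
opening: 0.0916
grip_force: 0.0
```

Run:
```python
from h import *
print(telemetry.observe()['tool_pos'],telemetry.observe()['tool_rot'])
s,w=shot('wrist','w1'); s2,sd=shot('side','s1')
for y in yellow(w): print('w',np.round(y,1),onz('wrist',y[:2],.024,s).round(4))
for y in yellow(sd): print('s',np.round(y,1),onz('side',y[:2],.024).round(4))
a=cv2.resize(sd[40:280,190:350,::-1],(400,600)); b=cv2.resize(w[:,:,::-1],(400,300))
sc=cv2.imread('pics/scene0.png')[260:440,370:570]
cv2.imwrite('pics/c3.png',np.hstack([a,np.vstack([b,cv2.resize(sc,(400,300))])]))
```

```text
[ 0.5334104  -0.23135646  0.20231416] [-3.14100044e+00  3.58939619e-04  2.07466979e+00]
w [331.3 289.  437.5] [ 0.5881 -0.2913  0.024 ]
w [306.6 132.9 422. ] [ 0.4899 -0.1648  0.024 ]
s [383.5 342.5 109.5] [ 0.5831 -0.2905  0.024 ]
s [315.  318.6  97.5] [ 0.484  -0.1658  0.024 ]
s [224.5 236.7 147. ] [0.3931 0.225  0.024 ]
```

View pics/c3.png

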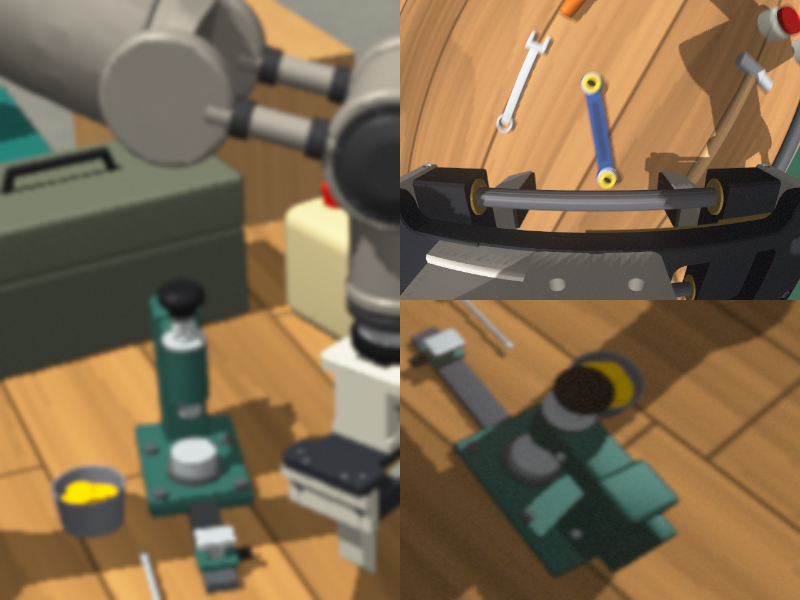

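Request:
apply_moves(
  delta_pos=[
    [0.004,0,-0.08],
    [0.008,0,-0.16],
    [0.008,0,-0.24],
    [0.008,0,-0.32],
    [0.008,0,-0.4],
    [0.008,0,-0.46],
    [0.008,0,-0.49],
    [0.008,0,-0.495],
  ],
  dr=[
    [0,0,0.16],
    [0,0,0.32],
    [0,0,0.32],
    [0,0,0.32],
    [0,0,0.32],
    [0,0,0.32],
    [0,0,0.32],
    [0,0,0.32],
  ],
  jaw=[1,0.8,0.7,0.6,0.6,0.6,0.6,0.6],
)

```text
time: 1.42
tool_pos: [0.5351, -0.2259, 0.0016]
tool_rot: [-3.14, -0.006, 2.231]
contact_force: [-0.0, -0.3, 0.3]
opening: 0.0557
grip_force: 0.0
```

Request:
apply_moves(
  delta_pos=[
    [0,0,0],
    [0,0,0],
    [0,0,0],
    [0,0,0],
    [0,0,0],
  ],
  dr=[
    [0,0,0],
    [0,0,0],
    [0,0,0],
    [0,0,0],
    [0,0,0],
  ],
  jaw=[0.4,0.2,0.1,0.1,0.1],
  force=40,
)

```text
time: 1.83
tool_pos: [0.5376, -0.2282, 0.0058]
tool_rot: [3.141, 0.002, 2.231]
contact_force: [-0.2, 0.4, 0.3]
opening: 0.0267
grip_force: 0.0
```

Request:
apply_moves(
  delta_pos=[
    [0,0,0],
    [0,0,0],
    [0,0,0.05],
    [0,0,0.12],
    [0,0,0.2],
    [0,0,0.3],
    [0,0,0.4],
    [0,0,0.4],
  ],
  dr=[
    [0,0,0],
    [0,0,0],
    [0,0,0],
    [0,0,0],
    [0,0,0],
    [0,0,0],
    [0,0,0],
    [0,0,0],
  ],
  jaw=[0,0,0,0,0,0,0,0],
  force=50,
)

```text
time: 2.5
tool_pos: [0.5407, -0.2301, 0.1735]
tool_rot: [3.136, 0.014, 2.231]
contact_force: [0.8, 0.6, 0.6]
opening: 0.0003
grip_force: 0.0
```

```bash
cat >> h.py <<'E'
def intool(s,im,H):
    # wrist bush tops -> tool xy, tops lying in tool plane z=H (tool z down)
    R,p=pose(s); out=[]
    for y in yellow(im,60):
        o,d=ray('wrist',y[:2],s); o=R.T@(o-p); d=R.T@d; q=o+d*(H-o[2])/d[2]
        out.append((np.round(y,1),q.round(4)))
    return out
E
python3 - <<'E'
from h import *
s,w=shot('wrist','w2'); print(s['tool_pos'],s['tool_rot'],s['opening'],s['grip_force'],s['contact_force'])
for q in intool(s,w,-.018): print(*q)
cv2.imwrite('pics/c4.png',w[:,:,::-1])
E
```

```text
[ 0.54069837 -0.23008799  0.17350159] [3.13601877 0.01378299 2.23080328] 0.0003095726952066303 0.0 [0.81785347 0.56315216 0.6109501 ]
[313.6 121.4 677.5] [ 0.0766  0.0007 -0.018 ]
```

View pics/c4.png

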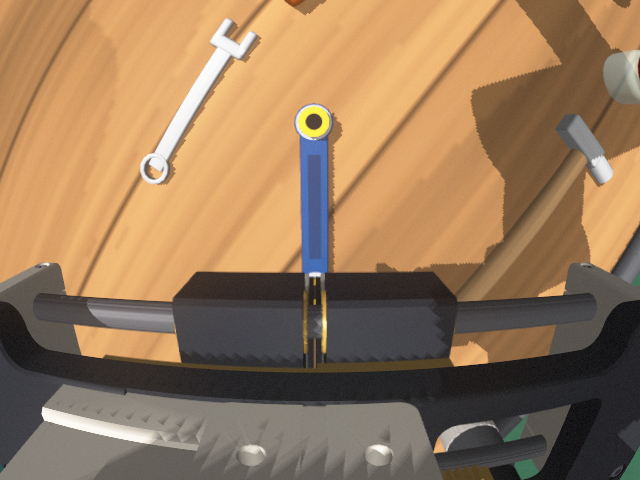

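The wrist view shows the jaws shut empty, with the link still on the bench and one bush at (314,121). I'll grip deeper and check the force before lifting.

Run:
```python
from h import *
s,w=shot('wrist','w3'); s2,sd=shot('side','s3'); print(s['tool_pos'],s['tool_rot'])
for y in yellow(w,60): print('w',np.round(y,1),onz('wrist',y[:2],.024,s).round(4))
for y in yellow(sd): print('s',np.round(y,1),onz('side',y[:2],.024).round(4))
h=cv2.cvtColor(w,cv2.COLOR_RGB2HSV); m=cv2.inRange(h,(105,120,50),(125,255,255)); m[:150]=0;m[262:]=0;m[:,:250]=0;m[:,380:]=0
for r in (170,200,230,255):
    c=np.where(m[r])[0]; print(r,onz('wrist',(c.mean(),r),.012,s).round(4))
```

```text
[ 0.53937572 -0.22932146  0.16978299] [3.13776783 0.00933829 2.23079051]
w [314.4 123.1 671.5] [ 0.4886 -0.1609  0.024 ]
s [383.5 342.4 109. ] [ 0.5832 -0.2905  0.024 ]
s [315.  318.6  97.5] [ 0.484  -0.1658  0.024 ]
s [224.5 236.7 146.5] [0.3932 0.2249 0.024 ]
170 [ 0.5146 -0.1942  0.012 ]
200 [ 0.5315 -0.216   0.012 ]
230 [ 0.5492 -0.2382  0.012 ]
255 [ 0.5646 -0.2573  0.012 ]
```

Request:
apply_moves(
  delta_pos=[
    [0,0,0],
    [0,0,-0.05],
    [0,0,-0.1],
    [0,0,-0.15],
    [0,0,-0.2],
    [0,0,-0.25],
    [0,0,-0.28],
    [0,0,-0.3],
  ],
  dr=[
    [0,0,0],
    [0,0,0],
    [0,0,0],
    [0,0,0],
    [0,0,0],
    [0,0,0],
    [0,0,0],
    [0,0,0],
  ],
  jaw=[0.55,0.55,0.55,0.55,0.55,0.55,0.55,0.55],
)

```text
time: 3.32
tool_pos: [0.5351, -0.2269, 0.0413]
tool_rot: [-3.139, -0.006, 2.231]
contact_force: [-0.1, -0.2, 0.7]
opening: 0.0481
grip_force: 0.0
```

Request:
apply_moves(
  delta_pos=[
    [0,0,-0.04],
    [0,0,-0.07],
    [0,0,-0.09],
    [0,0,-0.1],
    [0,0,-0.105],
    [0,0,-0.11],
    [0,0,-0.11],
    [0,0,-0.11],
  ],
  dr=[
    [0,0,0],
    [0,0,0],
    [0,0,0],
    [0,0,0],
    [0,0,0],
    [0,0,0],
    [0,0,0],
    [0,0,0],
  ],
  jaw=[0.55,0.55,0.5,0.4,0.35,0.3,0.2,0.1],
  force=50,
)

```text
time: 3.98
tool_pos: [0.5373, -0.2282, 0.0013]
tool_rot: [3.141, 0.001, 2.231]
contact_force: [-0.7, -0.3, -0.1]
opening: 0.0188
grip_force: 0.0
```

Request:
apply_moves(
  delta_pos=[
    [0,0,0],
    [0,0,0],
    [0,0,0],
    [0,0,0],
    [0,0,0],
  ],
  dr=[
    [0,0,0],
    [0,0,0],
    [0,0,0],
    [0,0,0],
    [0,0,0],
  ],
  jaw=[0,0,0,0,0],
  force=50,
)

```text
time: 4.4
tool_pos: [0.5371, -0.228, 0.0009]
tool_rot: [3.141, 0.0, 2.231]
contact_force: [-0.6, -0.5, -0.2]
opening: 0.0005
grip_force: 0.0
```

Run:
```python
from h import *
s,w=shot('wrist','w4'); s2,sd=shot('side','s4'); s3,sc=shot('scene','sc4')
a=cv2.resize(sd[240:390,250:450,::-1],(400,300)); b=cv2.resize(w[:,:,::-1],(400,300)); c=cv2.resize(sc[140:290,210:410,::-1],(400,300))
for y in yellow(sd): print('s',np.round(y,1),onz('side',y[:2],.024).round(4))
cv2.imwrite('pics/c5.png',np.vstack([np.hstack([a,b]),np.hstack([c,c*0])]))
```

```text
s [383.4 342.2 117. ] [ 0.5833 -0.2899  0.024 ]
s [224.8 236.7 147.5] [0.3939 0.2244 0.024 ]
```

View pics/c5.png

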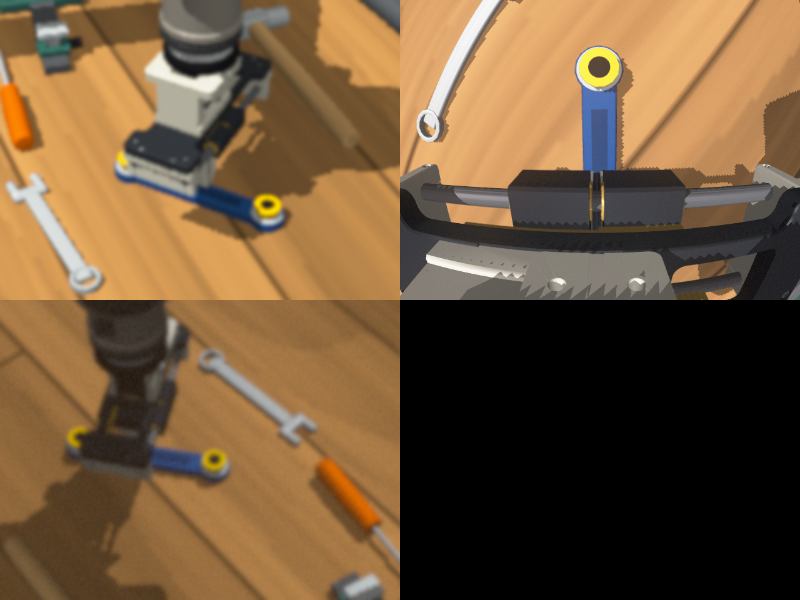

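The side and scene views show the shut fingers at the shank, but with no contact reading. I'll probe down gently to find the true tip height.

Request:
apply_moves(
  delta_pos=[
    [0,0,-0.003],
    [0,0,-0.006],
    [0,0,-0.009],
    [0,0,-0.009],
    [0,0,-0.009],
  ],
  dr=[
    [0,0,0],
    [0,0,0],
    [0,0,0],
    [0,0,0],
    [0,0,0],
  ],
  jaw=[0,0,0,0,0],
)

```text
time: 4.97
tool_pos: [0.5369, -0.2279, -0.003]
tool_rot: [-3.142, -0.0, 2.231]
contact_force: [-0.2, 0.9, -1.2]
opening: 0.0002
grip_force: 0.0
```

Request:
apply_moves(
  delta_pos=[
    [0,0,-0.003],
    [0,0,-0.005],
    [0,0,-0.007],
    [0,0,-0.007],
  ],
  dr=[
    [0,0,0],
    [0,0,0],
    [0,0,0],
    [0,0,0],
  ],
  jaw=[0,0,0,0],
)

```text
time: 5.3
tool_pos: [0.5369, -0.2279, -0.0059]
tool_rot: [-3.142, -0.0, 2.231]
contact_force: [0.1, -0.1, 0.7]
opening: 0.0004
grip_force: 0.0
```

Request:
apply_moves(
  delta_pos=[
    [0,0,-0.003],
    [0,0,-0.006],
    [0,0,-0.009],
    [0,0,-0.009],
  ],
  dr=[
    [0,0,0],
    [0,0,0],
    [0,0,0],
    [0,0,0],
  ],
  jaw=[0,0,0,0],
)

```text
time: 5.63
tool_pos: [0.5368, -0.2279, -0.0096]
tool_rot: [-3.141, -0.0, 2.231]
contact_force: [0.7, -0.5, 0.8]
opening: 0.0006
grip_force: 0.0
```

Request:
apply_moves(
  delta_pos=[
    [0,0,-0.004],
    [0,0,-0.008],
    [0,0,-0.012],
    [0,0,-0.015],
    [0,0,-0.015],
  ],
  dr=[
    [0,0,0],
    [0,0,0],
    [0,0,0],
    [0,0,0],
    [0,0,0],
  ],
  jaw=[0,0,0,0,0],
)

```text
time: 6.05
tool_pos: [0.5373, -0.2281, -0.0119]
tool_rot: [3.141, 0.001, 2.231]
contact_force: [-8.9, 4.6, 27.7]
opening: 0.0002
grip_force: 13.7
```

The tips touch the link's top at a reported z of about -0.011. The real tips are therefore about 23 mm above the reported TCP, and I'll correct for that.

Request:
apply_moves(
  delta_pos=[
    [0,0,0.03],
    [0,0,0.05],
    [0,0,0.05],
    [0,0,0.05],
    [0,0,0.05],
    [0,0,0.05],
    [0,0,0.05],
    [0,0,0.05],
  ],
  dr=[
    [0,0,0],
    [0,0,0],
    [0,0,0],
    [0,0,0],
    [0,0,0],
    [0,0,0],
    [0,0,0],
    [0,0,0],
  ],
  jaw=[0.6,0.6,0.6,0.6,0.6,0.6,0.6,0.6],
)

```text
time: 6.72
tool_pos: [0.5368, -0.2278, 0.0042]
tool_rot: [-3.141, -0.001, 2.231]
contact_force: [-0.6, 0.6, -0.2]
opening: 0.049
grip_force: 0.0
```

Request:
apply_moves(
  delta_pos=[
    [0,0,-0.02],
    [0,0,-0.035],
    [0,0,-0.05],
    [0,0,-0.058],
    [0,0,-0.062],
    [0,0,-0.062],
    [0,0,-0.062],
    [0,0,-0.062],
  ],
  dr=[
    [0,0,0],
    [0,0,0],
    [0,0,0],
    [0,0,0],
    [0,0,0],
    [0,0,0],
    [0,0,0],
    [0,0,0],
  ],
  jaw=[0.6,0.6,0.6,0.5,0.4,0.3,0.2,0],
  force=50,
)

```text
time: 7.38
tool_pos: [0.5374, -0.228, -0.0198]
tool_rot: [3.141, 0.001, 2.231]
contact_force: [0.3, 0.3, -0.0]
opening: 0.0264
grip_force: 0.7
```

Request:
apply_moves(
  delta_pos=[
    [0,0,0],
    [0,0,0],
    [0,0,0],
    [0,0,0],
  ],
  dr=[
    [0,0,0],
    [0,0,0],
    [0,0,0],
    [0,0,0],
  ],
  jaw=[0,0,0,0],
)

```text
time: 7.72
tool_pos: [0.5374, -0.228, -0.0198]
tool_rot: [3.141, 0.001, 2.231]
contact_force: [2.1, 1.6, -0.2]
opening: 0.0252
grip_force: 50.0
```

Request:
apply_moves(
  delta_pos=[
    [0,0,0.03],
    [0,0,0.08],
    [0,0,0.15],
    [0,0,0.22],
    [0,0,0.3],
    [0,0,0.38],
    [0,0,0.4],
    [0,0,0.4],
  ],
  dr=[
    [0,0,0],
    [0,0,0],
    [0,0,0],
    [0,0,0],
    [0,0,0],
    [0,0,0],
    [0,0,0],
    [0,0,0],
  ],
  jaw=[0,0,0,0,0,0,0,0],
)

```text
time: 8.38
tool_pos: [0.5381, -0.2288, 0.143]
tool_rot: [3.14, 0.005, 2.231]
contact_force: [0.6, -0.1, -4.2]
opening: 0.0254
grip_force: 50.0
```

Run:
```python
from h import *
eyes.read_camera('side');eyes.read_camera('side')
s,w=shot('wrist','w5'); s2,sd=shot('side','s5'); print(s['tool_pos'],s['tool_rot'],s['opening'],s['grip_force'],s['contact_force'])
for q in intool(s,w,-.044): print(*q)
z=s['tool_pos'][2]+.044
for n,im in(('side',sd),('scene',shot('scene','sc5')[1])):
  R,p=pose(s)
  for y in yellow(im): g=onz(n,y[:2],z); print(n,np.round(y,1),g.round(4),(R.T@(g-p)).round(4))
```

```text
[ 0.53600613 -0.22753826  0.13874341] [-3.14064962e+00 -2.09102669e-03  2.23076158e+00] 0.02541783907886551 49.99753296375275 [-0.49365147  1.20010258 -4.8675406 ]
[ 314.   101.3 4012.5] [ 0.0823  0.0009 -0.044 ]
side [385.2 282.1 133. ] [ 0.5784 -0.2933  0.1827] [-0.0779 -0.0068 -0.0442]
side [224.6 236.7 148. ] [ 0.3439 -0.0153  0.1827] [ 0.2856 -0.0217 -0.0434]
scene [476.  308.6 383. ] [0.4653 0.2337 0.1827] [ 0.4078  0.2269 -0.0434]
scene [316.7 174.5 105. ] [ 0.484  -0.1612  0.1827] [ 0.0844 -0.0005 -0.0438]
scene [240.1 162.1  81.5] [ 0.5829 -0.2879  0.1827] [-0.0764  0.     -0.0442]
```

Run:
```python
from h import *
for n,P in {'side':[('anvil',(267.6,220.4),.045),('rest',(276.4,256.4),.045),('knob',(262.4,156.5),.232)],'scene':[('anvil',(436,337.5),.045),('rest',(391,282),.045),('knob',(461.5,305),.232)],}.items():
    for k,p,z in P: print(n,k,onz(n,p,z).round(4))
# bright top blobs
for n,box in(('side',(240,200,300,275)),('scene',(370,265,460,360))):
    im=cv2.imread(f'pics/{n}0.png' if n=='scene' else 'pics/s1.png'); h=cv2.cvtColor(im,cv2.COLOR_BGR2HSV)
    for vmin in (150,175,200):
        m=cv2.inRange(h,(0,0,vmin),(180,60,255)); k=np.zeros_like(m); k[box[1]:box[3],box[0]:box[2]]=255; m&=k
        for c in cv2.findContours(m,cv2.RETR_EXTERNAL,cv2.CHAIN_APPROX_NONE)[0]:
            if cv2.contourArea(c)>20:
                M=cv2.moments(c); u=M['m10']/M['m00'],M['m01']/M['m00']; print(n,vmin,np.round(u,1),cv2.boundingRect(c),onz(n,u,.045).round(4))
    m=cv2.inRange(h,(0,0,0),(180,255,45)); k=np.zeros_like(m)
    b=(240,140,290,180) if n=='side' else (430,285,490,335); k[b[1]:b[3],b[0]:b[2]]=255; m&=k
    for c in cv2.findContours(m,cv2.RETR_EXTERNAL,cv2.CHAIN_APPROX_NONE)[0]:
        if cv2.contourArea(c)>40: print(n,'knob',cv2.boundingRect(c),[round(v,1) for v in cv2.fitEllipse(c)[0]])
```

```text
side anvil [0.511 0.221 0.045]
side rest [0.4772 0.0575 0.045 ]
side knob [0.5097 0.2176 0.232 ]
scene anvil [0.4949 0.2079 0.045 ]
scene rest [0.4774 0.0674 0.045 ]
scene knob [0.505  0.2209 0.232 ]
side 150 [248.7 267.4] (246, 261, 7, 14) [0.4031 0.0426 0.045 ]
side 150 [275.6 254. ] (268, 250, 17, 9) [0.4788 0.0675 0.045 ]
side 150 [266.2 220.5] (258, 215, 19, 14) [0.5075 0.2222 0.045 ]
side 175 [275.3 253.9] (268, 251, 16, 7) [0.4784 0.0684 0.045 ]
side 175 [266.6 219.9] (259, 216, 17, 9) [0.5094 0.2242 0.045 ]
side 200 [275.4 253.7] (269, 251, 14, 7) [0.4787 0.069  0.045 ]
side 200 [266.7 219.9] (259, 216, 17, 9) [0.5098 0.2244 0.045 ]
side knob (253, 152, 20, 15) [262.5, 158.7]
scene 150 [392.1 284.3] (383, 277, 19, 16) [0.4794 0.0726 0.045 ]
scene 150 [416.8 277.2] (406, 265, 20, 24) [0.429  0.0937 0.045 ]
scene 175 [392.5 284. ] (384, 277, 18, 15) [0.4782 0.0727 0.045 ]
scene 200 [395.2 283.8] (391, 280, 9, 9) [0.4737 0.0758 0.045 ]
scene knob (447, 299, 29, 29) [461.7, 314.3]
```

Request:
apply_moves(
  delta_pos=[
    [0,0.03,0],
    [-0.01,0.09,0],
    [-0.02,0.16,0],
    [-0.04,0.22,0],
    [-0.05,0.28,0],
    [-0.065,0.33,0],
    [-0.075,0.35,0],
  ],
  dr=[
    [0,0,-0.1],
    [0,0,-0.28],
    [0,0,-0.46],
    [0,0,-0.64],
    [0,0,-0.82],
    [0,0,-1],
    [0,0,-1],
  ],
  jaw=[0,0,0,0,0,0,0],
)

```text
time: 9.22
tool_pos: [0.5054, -0.0852, 0.1385]
tool_rot: [-3.139, -0.002, 1.729]
contact_force: [0.3, 0.8, -4.5]
opening: 0.0252
grip_force: 50.0
```

Request:
apply_moves(
  delta_pos=[
    [-0.02,0.05,-0.02],
    [-0.04,0.11,-0.06],
    [-0.06,0.17,-0.12],
    [-0.08,0.22,-0.18],
    [-0.09,0.26,-0.22],
    [-0.09,0.29,-0.25],
    [-0.09,0.293,-0.26],
    [-0.09,0.293,-0.26],
  ],
  dr=[
    [0,0,-0.1],
    [0,0,-0.25],
    [0,0,-0.4],
    [0,0,-0.55],
    [0,0,-0.65],
    [0,0,-0.704],
    [0,0,-0.704],
    [0,0,-0.704],
  ],
  jaw=[0,0,0,0,0,0,0,0],
)

```text
time: 9.88
tool_pos: [0.4701, 0.0293, 0.0345]
tool_rot: [-3.139, 0.001, 1.382]
contact_force: [0.8, 0.3, -3.7]
opening: 0.0254
grip_force: 50.0
```

Run:
```python
from h import *
eyes.read_camera('side');eyes.read_camera('side')
s,w=shot('wrist','w6'); s2,sd=shot('side','s6'); sc=shot('scene','sc6')[1]; print(s['time'],s['tool_pos'],s['tool_rot'],s['grip_force'],s['contact_force'])
for q in intool(s,w,-.044): print(*q)
R,p=pose(s)
for n,im in(('side',sd),('scene',sc)):
  for y in yellow(im): g=onz(n,y[:2],s['tool_pos'][2]+.044); print(n,np.round(y,1),g.round(4),(R.T@(g-p)).round(4))
b=cv2.resize(w[:,:,::-1],(400,300)); a=cv2.resize(sd[150:300,200:400,::-1],(400,300)); c=cv2.resize(sc[200:350,300:500,::-1],(400,300))
cv2.imwrite('pics/c6.png',np.vstack([np.hstack([a,b]),np.hstack([c,cv2.resize(w[0:150,220:420,::-1],(400,300))])]))
```

```text
9.9833 [0.47157333 0.02844801 0.03605158] [3.14114275e+00 3.36422609e-04 1.38026390e+00] 49.99750077724457 [ 0.14868417 -0.53723663 -3.5835813 ]
[ 314.2  101.1 3991.5] [ 0.0836  0.0017 -0.044 ]
[ 108.1   15.  1995.5] [ 0.1279 -0.0837 -0.044 ]
side [282.9 272.3  79.5] [ 0.4553 -0.0531  0.0801] [-0.0832 -0.0006 -0.044 ]
side [224.4 236.8 119. ] [0.3754 0.1398 0.0801] [ 0.0911 -0.1155 -0.0441]
scene [475.9 308.7 373. ] [0.4095 0.2218 0.0801] [ 0.1781 -0.0976 -0.0441]
scene [405.3 291.4 128. ] [0.4861 0.11   0.0801] [ 0.0828 -0.0011 -0.044 ]
scene [361.4 230.1  80.5] [ 0.4549 -0.0501  0.0801] [-0.0803 -0.0015 -0.044 ]
```

View pics/c6.png

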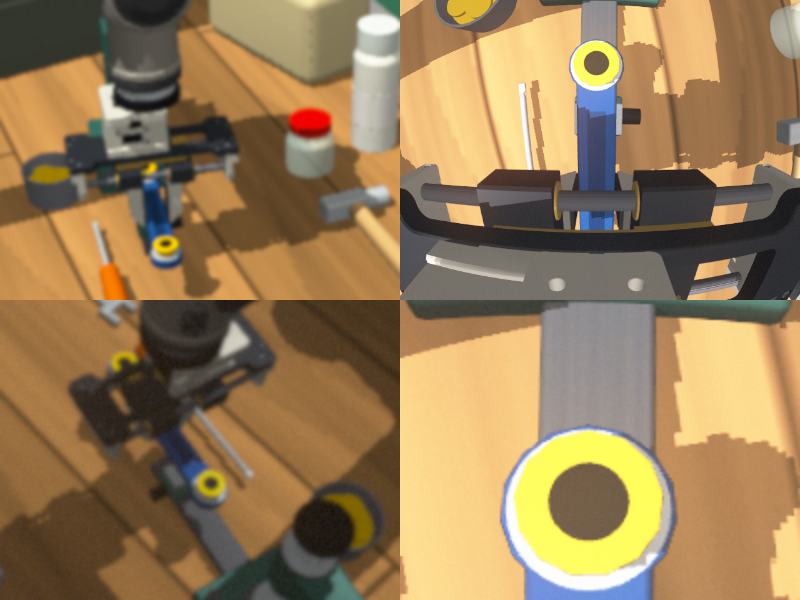

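The views show the link lined up over the bed bar just in front of the press. In the wrist view the front bush is at (314,101) and the bar's centre at about (319,25).

Run:
```python
from h import *
s=telemetry.observe(); w=cv2.imread('pics/w6.png'); R,p=pose(s); print(p)
h=cv2.cvtColor(w,cv2.COLOR_BGR2HSV)
for r in (12,20,28,36,44,52):
    m=(h[r,:,1]<60)&(h[r,:,2]>60)&(np.arange(640)>260)&(np.arange(640)<380); c=np.where(m)[0]
    if len(c): g=onz('wrist',((c.min()+c.max())/2,r),.014,s); print(r,c.min(),c.max(),g.round(4),(R.T@(g-p)).round(4))
```

```text
[0.47182681 0.02835704 0.03662879]
12 291 346 [0.5036 0.1692 0.014 ] [0.1443 0.0042 0.0226]
20 291 346 [0.5026 0.1643 0.014 ] [0.1393 0.0042 0.0226]
28 290 346 [0.5014 0.1595 0.014 ] [0.1344 0.0039 0.0226]
36 290 346 [0.5004 0.1547 0.014 ] [0.1295 0.0039 0.0226]
44 290 346 [0.4995 0.1501 0.014 ] [0.1247 0.0039 0.0226]
52 290 346 [0.4986 0.1454 0.014 ] [0.12   0.0039 0.0226]
```

Request:
apply_moves(
  delta_pos=[
    [0.01,0.05,0],
    [0.021,0.1,0],
    [0.031,0.15,0],
    [0.042,0.2,0],
    [0.052,0.25,0],
    [0.06,0.285,0],
    [0.062,0.297,0],
    [0.062,0.297,0],
  ],
  dr=[
    [0,0,-0.018],
    [0,0,-0.018],
    [0,0,-0.018],
    [0,0,-0.018],
    [0,0,-0.018],
    [0,0,-0.018],
    [0,0,-0.018],
    [0,0,-0.018],
  ],
  jaw=[0,0,0,0,0,0,0,0],
)

```text
time: 10.8
tool_pos: [0.4963, 0.1485, 0.0363]
tool_rot: [3.141, -0.0, 1.371]
contact_force: [-1.0, -0.3, -3.4]
opening: 0.0253
grip_force: 50.0
```

Run:
```python
from h import *
eyes.read_camera('side')
s,w=shot('wrist','w7'); s2,sd=shot('side','s7'); sc=shot('scene','sc7')[1]; print(s['time'],s['tool_pos'],s['tool_rot'],s['grip_force'],s['contact_force'])
for q in intool(s,w,-.044): print(*q)
R,p=pose(s)
for n,im in(('side',sd),('scene',sc)):
  for y in yellow(im): g=onz(n,y[:2],s['tool_pos'][2]+.044); print(n,np.round(y,1),g.round(4),(R.T@(g-p)).round(4))
b=cv2.resize(w[:,:,::-1],(400,300)); a=cv2.resize(sd[150:300,200:400,::-1],(400,300)); c=cv2.resize(sc[230:380,350:550,::-1],(400,300))
cv2.imwrite('pics/c7.png',np.vstack([np.hstack([a,b]),np.hstack([c,cv2.resize(w[0:150,220:420,::-1],(400,300))])]))
```

```text
10.85 [0.4959144  0.1476876  0.03617174] [3.14113171e+00 1.64329879e-04 1.37058661e+00] 49.997638463974 [ 0.2398755  -0.94233174 -3.7467485 ]
[105.8 239.9 146. ] [ 0.0316 -0.0872 -0.044 ]
[ 116.3  194.7 6823.5] [ 0.0508 -0.0794 -0.044 ]
side [274.7 242.7  64. ] [0.4777 0.0645 0.0802] [-0.0851 -0.0013 -0.044 ]
side [225.  236.8 122.5] [0.3767 0.1391 0.0802] [-0.0322 -0.1151 -0.044 ]
scene [475.1 308.3 406.5] [0.4101 0.2204 0.0802] [ 0.0542 -0.0985 -0.0441]
scene [394.1 276.2 135. ] [0.4794 0.0722 0.0802] [-0.0773 -0.0012 -0.044 ]
```

View pics/c7.png

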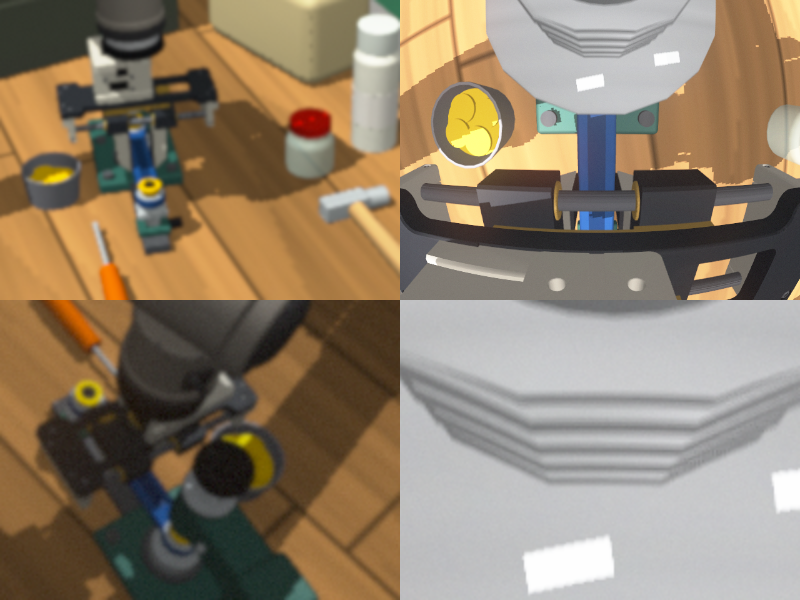

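The scene and side views show the rear bush over the rest to within 2–4 mm, and the front eye over the anvil under the ram. Next I lower it.

Request:
apply_moves(
  delta_pos=[
    [0,0.004,-0.008],
    [0,0.004,-0.016],
    [0,0.004,-0.022],
    [0,0.004,-0.026],
    [0,0.004,-0.028],
    [0,0.004,-0.029],
    [0,0.004,-0.029],
  ],
  dr=[
    [0,0,0],
    [0,0,0],
    [0,0,0],
    [0,0,0],
    [0,0,0],
    [0,0,0],
    [0,0,0],
  ],
  jaw=[0,0,0,0,0,0,0],
)

```text
time: 11.58
tool_pos: [0.4956, 0.1493, 0.0251]
tool_rot: [-3.141, 0.001, 1.37]
contact_force: [-3.4, -1.0, 7.4]
opening: 0.0249
grip_force: 50.0
```

Request:
apply_moves(
  delta_pos=[
    [0,0,0],
    [0,0,0],
    [0,0,0.01],
    [0,0,0.05],
    [0,0,0.13],
    [0,0,0.21],
    [0,0,0.3],
    [0,0,0.4],
  ],
  dr=[
    [0,0,0],
    [0,0,0],
    [0,0,0],
    [0,0,0],
    [0,0,0],
    [0,0,0],
    [0,0,0],
    [0,0,0],
  ],
  jaw=[0.5,0.5,0.5,0.5,0.5,0.5,0.5,0.5],
)

```text
time: 12.25
tool_pos: [0.4951, 0.1495, 0.1855]
tool_rot: [-3.14, 0.0, 1.37]
contact_force: [1.1, 0.0, 0.2]
opening: 0.046
grip_force: 0.0
```

Request:
apply_moves(
  delta_pos=[
    [0,0,0.1],
    [0,0,0.2],
    [0,0,0.2],
    [0,0,0.2],
    [0,0,0.2],
  ],
  dr=[
    [0,0,0],
    [0,0,0],
    [0,0,0],
    [0,0,0],
    [0,0,0],
  ],
  jaw=[0.2,0,0,0,0],
)

```text
time: 12.67
tool_pos: [0.4954, 0.1496, 0.2638]
tool_rot: [-3.141, 0.0, 1.37]
contact_force: [-0.2, 0.1, -0.3]
opening: 0.0174
grip_force: 0.0
```

```bash
cat >> h.py <<'E'
def chk(tag,zl=.045,hs=(.024,.024)):
    s=telemetry.observe(); w=shot('wrist',tag+'w')[1]; sd=shot('side',tag+'s')[1]; sc=shot('scene',tag+'c')[1]
    print(s['time'],s['tool_pos'].round(4),s['tool_rot'].round(3),s['contact_force'].round(1))
    for n,im in(('wrist',w),('side',sd),('scene',sc)):
        for y in yellow(im): print(n,np.round(y,1),[onz(n,y[:2],zl+h,s).round(4)[:2] for h in (.016,.024)])
E
python3 -c "
from h import *
chk('k8')
m=cv2.cvtColor(cv2.imread('pics/k8w.png'),cv2.COLOR_BGR2HSV)
m=cv2.inRange(m,(0,0,0),(180,255,60)); m[255:]=0
for c in cv2.findContours(m,cv2.RETR_EXTERNAL,cv2.CHAIN_APPROX_NONE)[0]:
    if cv2.contourArea(c)>1500: e=cv2.fitEllipse(c); print('dark',e,cv2.boundingRect(c),onz('wrist',e[0],.232,telemetry.observe()))
"
```

```text
12.6667 [0.4954 0.1496 0.2638] [-3.141  0.     1.37 ] [-0.2  0.1 -0.3]
wrist [314.6 281.1 417.5] [array([0.482 , 0.0729]), array([0.4826, 0.0758])]
wrist [211.5 192.5 146. ] [array([0.3943, 0.1918]), array([0.3967, 0.1923])]
wrist [ 217.4  169.9 2069. ] [array([0.4064, 0.2137]), array([0.4086, 0.2137])]
side [274.6 246.3  64.5] [array([0.4808, 0.0776]), array([0.4773, 0.0664])]
side [225.  236.8 122.5] [array([0.3827, 0.168 ]), array([0.3802, 0.1559])]
side [266.  212.5  53. ] [array([0.5126, 0.2355]), array([0.5088, 0.2227])]
scene [439.2 350.5  38.5] [array([0.5159, 0.231 ]), array([0.5192, 0.2318])]
scene [475.1 308.3 410.5] [array([0.3994, 0.2181]), array([0.4038, 0.2191])]
scene [394.  278.9 124. ] [array([0.475, 0.071]), array([0.4787, 0.0733])]
```

View pics/k8w.png

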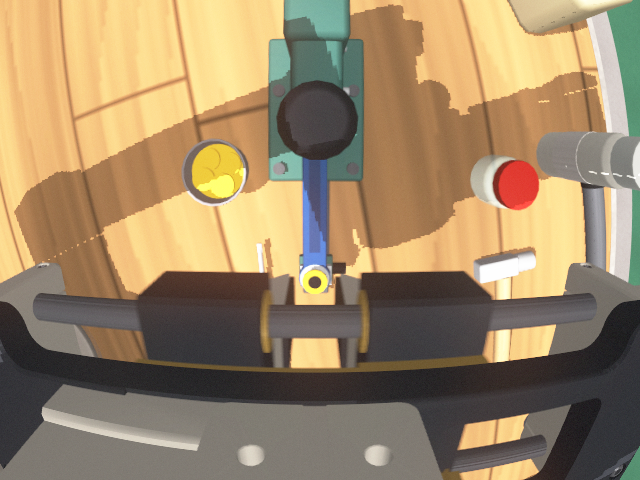

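The wrist view shows the link across the anvil and rest, the knob centred at (317,120) and the rear bush at (315,281) over the rest.

```bash
python3 -c "
from h import *
s=telemetry.observe(); print(s['tool_pos'],onz('wrist',(317,120),.225,s),onz('wrist',(317,120),.235,s))"
```

```text
[0.49505464 0.14949545 0.26264002] [0.51480011 0.22979534 0.225     ] [0.51460355 0.22908545 0.235     ]
```

Request:
apply_moves(
  delta_pos=[
    [0.01,0.05,0],
    [0.02,0.1,0],
    [0.03,0.15,0],
    [0.043,0.196,0],
    [0.043,0.196,-0.03],
    [0.043,0.196,-0.07],
    [0.043,0.196,-0.1],
    [0.043,0.196,-0.12],
  ],
  dr=[
    [0,0,0],
    [0,0,0],
    [0,0,0],
    [0,0,0],
    [0,0,0],
    [0,0,0],
    [0,0,0],
    [0,0,0],
  ],
  jaw=[0,0,0,0,0,0,0,0],
)

```text
time: 13.48
tool_pos: [0.5119, 0.2278, 0.2135]
tool_rot: [-3.138, 0.002, 1.37]
contact_force: [-0.1, 0.7, -0.4]
opening: 0.0005
grip_force: 0.0
```

Request:
apply_moves(
  delta_pos=[
    [0,0,-0.01],
    [0,0,-0.02],
    [0,0,-0.03],
    [0,0,-0.04],
    [0,0,-0.05],
    [0,0,-0.06],
    [0,0,-0.07],
    [0,0,-0.075],
  ],
  dr=[
    [0,0,0],
    [0,0,0],
    [0,0,0],
    [0,0,0],
    [0,0,0],
    [0,0,0],
    [0,0,0],
    [0,0,0],
  ],
  jaw=[0,0,0,0,0,0,0,0],
)

```text
time: 14.15
tool_pos: [0.5129, 0.228, 0.1875]
tool_rot: [3.141, -0.0, 1.37]
contact_force: [-5.8, -2.2, 13.0]
opening: 0.0006
grip_force: 6.4
```

Request:
apply_moves(
  delta_pos=[
    [0,0,-0.005],
    [0,0,-0.01],
    [0,0,-0.015],
    [0,0,-0.02],
    [0,0,-0.02],
    [0,0,-0.02],
  ],
  dr=[
    [0,0,0],
    [0,0,0],
    [0,0,0],
    [0,0,0],
    [0,0,0],
    [0,0,0],
  ],
  jaw=[0,0,0,0,0,0],
)

```text
time: 14.65
tool_pos: [0.513, 0.228, 0.1812]
tool_rot: [3.139, -0.001, 1.37]
contact_force: [-7.7, -1.6, 17.5]
opening: 0.0002
grip_force: 8.6
```

Request:
apply_moves(
  delta_pos=[
    [0,0,-0.005],
    [0,0,-0.01],
    [0,0,-0.01],
    [0,0,-0.01],
  ],
  dr=[
    [0,0,0],
    [0,0,0],
    [0,0,0],
    [0,0,0],
  ],
  jaw=[0,0,0,0],
)

```text
time: 14.98
tool_pos: [0.5132, 0.2281, 0.181]
tool_rot: [3.136, -0.003, 1.37]
contact_force: [-16.1, -4.7, 39.5]
opening: 0.0001
grip_force: 19.7
```

Request:
apply_moves(
  delta_pos=[
    [0,0,0.02],
    [0,0,0.1],
    [0,0,0.2],
    [0,0,0.225],
    [-0.02,-0.08,0.225],
    [-0.04,-0.17,0.225],
    [-0.043,-0.196,0.225],
    [-0.043,-0.196,0.225],
  ],
  dr=[
    [0,0,0],
    [0,0,0],
    [0,0,0],
    [0,0,0],
    [0,0,0],
    [0,0,0],
    [0,0,0],
    [0,0,0],
  ],
  jaw=[0,0,0,0,0.2,0.6,0.6,0.6],
)

```text
time: 15.65
tool_pos: [0.4961, 0.1475, 0.2647]
tool_rot: [3.14, 0.0, 1.367]
contact_force: [1.4, 0.3, -0.0]
opening: 0.0225
grip_force: 0.0
```

```bash
python3 -c "
from h import *
chk('k9')"
```

```text
15.65 [0.4961 0.1475 0.2647] [3.14  0.    1.367] [ 1.4  0.3 -0. ]
wrist [313.7 278.8 407.5] [array([0.4823, 0.0732]), array([0.4829, 0.0761])]
wrist [ 216.1  169.2 2163. ] [array([0.4062, 0.2129]), array([0.4084, 0.2129])]
side [274.6 246.3  64.5] [array([0.4808, 0.0776]), array([0.4773, 0.0664])]
side [225.  236.8 122.5] [array([0.3827, 0.168 ]), array([0.3802, 0.1559])]
side [265.8 214.5  39.5] [array([0.5089, 0.2257]), array([0.5051, 0.2131])]
scene [438.8 351.2  56.5] [array([0.5174, 0.2313]), array([0.5207, 0.2321])]
scene [475.2 308.4 410. ] [array([0.3996, 0.2183]), array([0.404 , 0.2192])]
scene [394.  279.  122.5] [array([0.4752, 0.071 ]), array([0.4789, 0.0733])]
```

Request:
apply_moves(
  delta_pos=[
    [0,0,-0.06],
    [0,0,-0.13],
    [0,0,-0.2],
    [0,0,-0.27],
    [0,0,-0.34],
    [0,0,-0.4],
    [0,0,-0.44],
    [0,0,-0.48],
  ],
  dr=[
    [0,0,0],
    [0,0,0],
    [0,0,0],
    [0,0,0],
    [0,0,0],
    [0,0,0],
    [0,0,0],
    [0,0,0],
  ],
  jaw=[0.55,0.55,0.55,0.55,0.55,0.55,0.55,0.55],
)

```text
time: 16.47
tool_pos: [0.4956, 0.151, 0.0706]
tool_rot: [-3.14, 0.0, 1.371]
contact_force: [0.3, -0.6, 0.0]
opening: 0.0505
grip_force: 0.0
```

Request:
apply_moves(
  delta_pos=[
    [0,0,-0.05],
    [0,0,-0.08],
    [0,0,-0.1],
    [0,0,-0.11],
    [0,0,-0.117],
    [0,0,-0.117],
    [0,0,-0.117],
    [0,0,-0.117],
  ],
  dr=[
    [0,0,0],
    [0,0,0],
    [0,0,0],
    [0,0,0],
    [0,0,0],
    [0,0,0],
    [0,0,0],
    [0,0,0],
  ],
  jaw=[0.55,0.55,0.5,0.5,0.45,0.3,0.2,0.1],
)

```text
time: 17.13
tool_pos: [0.4962, 0.1498, 0.0262]
tool_rot: [3.141, -0.0, 1.37]
contact_force: [-3.0, 0.9, 0.8]
opening: 0.0257
grip_force: 3.5
```

Request:
apply_moves(
  delta_pos=[
    [0,0,0],
    [0,0,0],
    [0,0,0],
    [0,0,0],
    [0,0,0],
    [0,0,0],
  ],
  dr=[
    [0,0,0],
    [0,0,0],
    [0,0,0],
    [0,0,0],
    [0,0,0],
    [0,0,0],
  ],
  jaw=[0,0,0,0,0,0],
  force=50,
)

```text
time: 17.63
tool_pos: [0.4962, 0.1498, 0.0262]
tool_rot: [3.14, -0.001, 1.37]
contact_force: [-1.5, 0.4, 7.0]
opening: 0.0252
grip_force: 50.0
```

Request:
apply_moves(
  delta_pos=[
    [0,0,0.012],
    [0,0,0.026],
    [-0.008,-0.04,0.028],
    [-0.02,-0.1,0.028],
    [-0.035,-0.17,0.028],
    [-0.05,-0.25,0.028],
    [-0.065,-0.325,0.028],
    [-0.065,-0.325,0.06],
  ],
  dr=[
    [0,0,0],
    [0,0,0],
    [0,0,0],
    [0,0,0],
    [0,0,0],
    [0,0,0],
    [0,0,0],
    [0,0,0],
  ],
  jaw=[0,0,0,0,0,0,0,0],
)

```text
time: 18.3
tool_pos: [0.467, 0.0156, 0.0479]
tool_rot: [-3.136, 0.002, 1.367]
contact_force: [-0.3, 0.0, -4.1]
opening: 0.025
grip_force: 50.0
```

Request:
apply_moves(
  delta_pos=[
    [0,0,0.05],
    [0,-0.02,0.12],
    [0,-0.04,0.19],
    [0,-0.06,0.24],
    [0,-0.06,0.25],
    [0,-0.06,0.25],
  ],
  dr=[
    [0,0,0.1],
    [0,0,0.3],
    [0,0,0.5],
    [0,0,0.7],
    [0,0,0.9],
    [0,0,1],
  ],
  jaw=[0,0,0,0,0,0],
)

```text
time: 18.8
tool_pos: [0.4706, -0.0051, 0.1516]
tool_rot: [3.139, 0.002, 1.874]
contact_force: [0.8, -0.2, -3.5]
opening: 0.0253
grip_force: 50.0
```

Request:
apply_moves(
  delta_pos=[
    [0,0,0],
    [0,0,0],
    [0,0,0],
    [0,0,0],
    [0,0,0],
  ],
  dr=[
    [0,0,0.2],
    [0,0,0.4],
    [0,0,0.6],
    [0,0,0.8],
    [0,0,1],
  ],
  jaw=[0,0,0,0,0],
)

```text
time: 19.22
tool_pos: [0.4693, -0.0045, 0.1495]
tool_rot: [-3.141, -0.001, 2.375]
contact_force: [-1.3, 0.8, -4.1]
opening: 0.025
grip_force: 50.0
```

Request:
apply_moves(
  delta_pos=[
    [0,0,0],
    [0,0,0],
    [0,0,0],
    [0,0,0],
    [0,0,0],
  ],
  dr=[
    [0,0,0.2],
    [0,0,0.4],
    [0,0,0.6],
    [0,0,0.8],
    [0,0,1],
  ],
  jaw=[0,0,0,0,0],
)

```text
time: 19.63
tool_pos: [0.4693, -0.0044, 0.1494]
tool_rot: [-3.141, -0.001, 2.875]
contact_force: [0.3, -0.1, -3.7]
opening: 0.0251
grip_force: 50.0
```

Request:
apply_moves(
  delta_pos=[
    [0,0,0],
    [0,0,0],
    [0,0,0],
    [0,0,0],
    [0,0,0],
  ],
  dr=[
    [0,0,0.2],
    [0,0,0.4],
    [0,0,0.6],
    [0,0,0.8],
    [0,0,1],
  ],
  jaw=[0,0,0,0,0],
)

```text
time: 20.05
tool_pos: [0.4693, -0.0044, 0.1494]
tool_rot: [3.141, -0.001, -2.909]
contact_force: [0.5, 0.4, -3.6]
opening: 0.0249
grip_force: 50.0
```

Request:
apply_moves(
  delta_pos=[
    [0,0,0],
    [0,0,0],
    [0,0,0],
    [0,0,0],
    [0,0,0],
  ],
  dr=[
    [0,0,0.2],
    [0,0,0.4],
    [0,0,0.6],
    [0,0,0.8],
    [0,0,1],
  ],
  jaw=[0,0,0,0,0],
)

```text
time: 20.47
tool_pos: [0.4693, -0.0044, 0.1494]
tool_rot: [3.141, -0.001, -2.409]
contact_force: [0.3, -0.4, -3.6]
opening: 0.0251
grip_force: 50.0
```

Request:
apply_moves(
  delta_pos=[
    [0,0,0],
    [0,0,0],
    [0,0,0],
    [0,0,0],
    [0,0,0],
    [0,0,0],
  ],
  dr=[
    [0,0,0.2],
    [0,0,0.4],
    [0,0,0.6],
    [0,0,0.8],
    [0,0,1],
    [0,0,1],
  ],
  jaw=[0,0,0,0,0,0],
)

```text
time: 20.97
tool_pos: [0.4694, -0.0044, 0.1494]
tool_rot: [3.141, -0.0, -1.91]
contact_force: [0.4, 0.3, -3.5]
opening: 0.0253
grip_force: 50.0
```

Request:
apply_moves(
  delta_pos=[
    [0,0.02,-0.04],
    [0.004,0.05,-0.1],
    [0.008,0.08,-0.17],
    [0.008,0.098,-0.23],
    [0.008,0.098,-0.27],
    [0.008,0.098,-0.282],
    [0.008,0.098,-0.282],
    [0.008,0.098,-0.282],
  ],
  dr=[
    [0,0,0.1],
    [0,0,0.2],
    [0,0,0.283],
    [0,0,0.283],
    [0,0,0.283],
    [0,0,0.283],
    [0,0,0.283],
    [0,0,0.283],
  ],
  jaw=[0,0,0,0,0,0,0,0],
)

```text
time: 21.63
tool_pos: [0.4735, 0.0346, 0.0373]
tool_rot: [-3.141, 0.0, -1.773]
contact_force: [0.6, -1.2, -4.3]
opening: 0.0248
grip_force: 50.0
```

```bash
python3 -c "
from h import *
s=telemetry.observe(); print(s['qpos'].round(2)); chk('k10',zl=s['tool_pos'][2]+.02)"
```

```text
[-0.09  0.46  1.87 -0.    0.81 -3.03]
21.6333 [0.4735 0.0346 0.0373] [-3.141  0.    -1.773] [ 0.6 -1.2 -4.3]
wrist [469.1 474.5 132.5] [array([0.4046, 0.1734]), array([0.4077, 0.1622])]
wrist [480.3 444.7  57.5] [array([0.3987, 0.146 ]), array([0.4022, 0.1363])]
wrist [ 313.8  105.5 3549. ] [array([ 0.4587, -0.0474]), array([ 0.4588, -0.0465])]
side [282.7 274.9  59. ] [array([ 0.4543, -0.0538]), array([ 0.451 , -0.0639])]
side [224.4 236.8 119. ] [array([0.3775, 0.1499]), array([0.375 , 0.1378])]
scene [476.1 308.8 368. ] [array([0.4056, 0.2214]), array([0.41  , 0.2223])]
scene [404.1 291.  126. ] [array([0.4842, 0.1062]), array([0.4879, 0.1082])]
```

Request:
apply_moves(
  delta_pos=[
    [0.01,0.05,0],
    [0.02,0.1,0],
    [0.03,0.15,0],
    [0.04,0.2,0],
    [0.05,0.25,0],
    [0.057,0.295,0],
    [0.059,0.307,0],
    [0.059,0.307,0],
  ],
  dr=[
    [0,0,0],
    [0,0,0],
    [0,0,0],
    [0,0,0],
    [0,0,0],
    [0,0,0],
    [0,0,0],
    [0,0,0],
  ],
  jaw=[0,0,0,0,0,0,0,0],
)

```text
time: 22.45
tool_pos: [0.4971, 0.1586, 0.0375]
tool_rot: [-3.14, 0.001, -1.77]
contact_force: [-0.3, -0.4, -4.3]
opening: 0.0247
grip_force: 50.0
```

```bash
python3 -c "
from h import *
s=telemetry.observe(); chk('k11',zl=s['tool_pos'][2]+.02)"
```

```text
22.45 [0.4971 0.1586 0.0375] [-3.14e+00  1.00e-03 -1.77e+00] [-0.3 -0.4 -4.3]
wrist [509.1 340.9 515.5] [array([0.4085, 0.1987]), array([0.4127, 0.1928])]
wrist [514.  287.5 682. ] [array([0.4062, 0.1697]), array([0.4106, 0.1654])]
wrist [ 313.8  105.5 3543. ] [array([0.4826, 0.0765]), array([0.4827, 0.0774])]
side [274.1 244.5  45. ] [array([0.4769, 0.0677]), array([0.4734, 0.0564])]
side [225.1 236.8 124.5] [array([0.3788, 0.149 ]), array([0.3763, 0.137 ])]
scene [475.2 308.6 398.5] [array([0.4067, 0.2201]), array([0.411, 0.221])]
scene [394.1 278.8 100. ] [array([0.4804, 0.0745]), array([0.484 , 0.0768])]
```

Request:
apply_moves(
  delta_pos=[
    [0,0,-0.008],
    [0,0,-0.016],
    [0,0,-0.022],
    [0,0,-0.026],
    [0,0,-0.028],
    [0,0,-0.029],
    [0,0,-0.029],
  ],
  dr=[
    [0,0,0],
    [0,0,0],
    [0,0,0],
    [0,0,0],
    [0,0,0],
    [0,0,0],
    [0,0,0],
  ],
  jaw=[0,0,0,0,0,0,0],
)

```text
time: 23.18
tool_pos: [0.4964, 0.1571, 0.0262]
tool_rot: [3.141, -0.001, -1.772]
contact_force: [-5.0, -1.7, 10.4]
opening: 0.025
grip_force: 50.0
```

Request:
apply_moves(
  delta_pos=[
    [0,0,0],
    [0,0,0],
    [0,0,0.01],
    [0,0,0.05],
    [0,0,0.13],
    [0,0,0.21],
    [0,0,0.3],
    [0,0,0.4],
  ],
  dr=[
    [0,0,0],
    [0,0,0],
    [0,0,0],
    [0,0,0],
    [0,0,0],
    [0,0,0],
    [0,0,0],
    [0,0,0],
  ],
  jaw=[0.5,0.5,0.5,0.5,0.5,0.5,0.5,0.5],
)

```text
time: 23.85
tool_pos: [0.4959, 0.1575, 0.1862]
tool_rot: [3.14, -0.0, -1.772]
contact_force: [1.7, -0.3, -0.8]
opening: 0.0457
grip_force: 0.0
```

Request:
apply_moves(
  delta_pos=[
    [0,0,0.1],
    [0,0,0.2],
    [0,0,0.2],
    [0,0,0.2],
    [0,0,0.2],
  ],
  dr=[
    [0,0,0],
    [0,0,0],
    [0,0,0],
    [0,0,0],
    [0,0,0],
  ],
  jaw=[0.2,0,0,0,0],
)

```text
time: 24.27
tool_pos: [0.4962, 0.1576, 0.2646]
tool_rot: [3.141, -0.0, -1.772]
contact_force: [-0.1, -0.4, -0.9]
opening: 0.0172
grip_force: 0.0
```

```bash
python3 -c "
from h import *
chk('k12')"
```

```text
24.2667 [0.4962 0.1576 0.2646] [ 3.141 -0.    -1.772] [-0.1 -0.4 -0.9]
wrist [315.5 274.6 143. ] [array([0.511 , 0.2263]), array([0.5104, 0.2235])]
wrist [ 408.   234.8 1939.5] [array([0.4033, 0.2023]), array([0.405, 0.2  ])]
wrist [313.8 130.9 467. ] [array([0.4819, 0.0748]), array([0.482 , 0.0752])]
wrist [367.5  36.6 342. ] [array([ 0.4068, -0.0146]), array([ 0.4084, -0.0124])]
side [274.2 248.4  44. ] [array([0.4768, 0.0693]), array([0.4734, 0.0582])]
side [225.  236.8 123.5] [array([0.3825, 0.1679]), array([0.38  , 0.1558])]
side [265.8 212.8  50. ] [array([0.5116, 0.2342]), array([0.5079, 0.2215])]
scene [475.3 308.4 400. ] [array([0.3994, 0.2184]), array([0.4038, 0.2194])]
scene [393.5 281.   95.5] [array([0.4791, 0.0736]), array([0.4828, 0.0758])]
```

Request:
apply_moves(
  delta_pos=[
    [0.01,0.05,0],
    [0.02,0.1,0],
    [0.03,0.15,0],
    [0.044,0.183,0],
    [0.044,0.183,-0.03],
    [0.044,0.183,-0.07],
    [0.044,0.183,-0.1],
    [0.044,0.183,-0.12],
  ],
  dr=[
    [0,0,0],
    [0,0,0],
    [0,0,0],
    [0,0,0],
    [0,0,0],
    [0,0,0],
    [0,0,0],
    [0,0,0],
  ],
  jaw=[0,0,0,0,0,0,0,0],
)

```text
time: 25.08
tool_pos: [0.5131, 0.2307, 0.2143]
tool_rot: [3.137, -0.002, -1.772]
contact_force: [0.4, 0.8, -0.9]
opening: 0.0006
grip_force: 0.0
```

Request:
apply_moves(
  delta_pos=[
    [0,0,-0.015],
    [0,0,-0.03],
    [0,0,-0.045],
    [0,0,-0.06],
    [0,0,-0.075],
    [0,0,-0.085],
    [0,0,-0.095],
    [0,0,-0.1],
  ],
  dr=[
    [0,0,0],
    [0,0,0],
    [0,0,0],
    [0,0,0],
    [0,0,0],
    [0,0,0],
    [0,0,0],
    [0,0,0],
  ],
  jaw=[0,0,0,0,0,0,0,0],
)

```text
time: 25.75
tool_pos: [0.514, 0.2308, 0.1809]
tool_rot: [-3.14, 0.001, -1.772]
contact_force: [-14.8, -4.5, 38.0]
opening: 0.0005
grip_force: 18.9
```

Request:
apply_moves(
  delta_pos=[
    [0,0,-0.005],
    [0,0,-0.008],
    [0,0,-0.008],
    [0,0,-0.008],
  ],
  dr=[
    [0,0,0],
    [0,0,0],
    [0,0,0],
    [0,0,0],
  ],
  jaw=[0,0,0,0],
)

```text
time: 26.08
tool_pos: [0.5141, 0.2309, 0.1809]
tool_rot: [-3.137, 0.002, -1.772]
contact_force: [-17.9, -5.2, 42.4]
opening: 0.0004
grip_force: 21.1
```

Held at the stop. Now I'll retract and verify.

Request:
apply_moves(
  delta_pos=[
    [0,0,0.02],
    [0,0,0.1],
    [0,0,0.2],
    [0,0,0.28],
    [-0.03,-0.1,0.3],
    [-0.06,-0.2,0.3],
    [-0.06,-0.25,0.3],
    [-0.06,-0.25,0.3],
  ],
  dr=[
    [0,0,0],
    [0,0,0],
    [0,0,0],
    [0,0,0],
    [0,0,0],
    [0,0,0],
    [0,0,0],
    [0,0,0],
  ],
  jaw=[0,0,0,0,0,0,0,0],
)

```text
time: 26.75
tool_pos: [0.4903, 0.1274, 0.2948]
tool_rot: [-3.139, -0.001, -1.776]
contact_force: [1.0, 0.6, 0.5]
opening: 0.0003
grip_force: 0.0
```

```bash
python3 -c "
from h import *
chk('k13')
for n in ('s1','k13s'):
    h=cv2.cvtColor(cv2.imread(f'pics/{n}.png'),cv2.COLOR_BGR2HSV); m=cv2.inRange(h,(0,0,0),(180,255,45))[140:180,240:290]
    for c in cv2.findContours(m,cv2.RETR_EXTERNAL,cv2.CHAIN_APPROX_NONE)[0]:
        if cv2.contourArea(c)>40: print(n,'knob',cv2.boundingRect(c))
"
```

```text
26.75 [0.4903 0.1274 0.2948] [-3.139e+00 -1.000e-03 -1.776e+00] [1.  0.6 0.5]
wrist [ 401.9  252.5 1534.5] [array([0.4024, 0.2006]), array([0.4039, 0.1979])]
wrist [314.4 160.2 384.5] [array([0.4821, 0.0752]), array([0.482, 0.075])]
wrist [364.5  65.1 231. ] [array([ 0.4055, -0.0201]), array([ 0.4069, -0.0186])]
side [274.1 248.4  43.5] [array([0.4767, 0.0692]), array([0.4733, 0.0581])]
side [225.  236.8 121. ] [array([0.3827, 0.1682]), array([0.3802, 0.1561])]
side [265.8 214.5  39.5] [array([0.5089, 0.2257]), array([0.5051, 0.2131])]
scene [439.1 351.1  52. ] [array([0.517 , 0.2316]), array([0.5203, 0.2324])]
scene [475.1 308.3 409. ] [array([0.3996, 0.2182]), array([0.4039, 0.2191])]
scene [393.5 281.   95.5] [array([0.4791, 0.0736]), array([0.4828, 0.0758])]
s1 knob (13, 12, 20, 15)
k13s knob (13, 11, 20, 17)
```

Both bushes are home, the knob is up and the link lies in place, so I'm handing in.

```bash
python3 -c "
from h import *
print(job.hand_in())"
```

```text
the job is handed in; nothing more can be done
None
```

I pressed both bushes fully home with the palm press and left the link lying across the anvil and rest, knob up and gripper clear. I handed the job in at about 27 s; no verdict came back, and the final camera check agreed with this.

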